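# Fit a circlip over the spindle with circlip pliers and hold it spread

### The job

Take the circlip pliers with the blue grips out of their holder and put both tips through the two eyelets of the circlip on the nest, then squeeze to spread the ring and carry it spread over to the spindle. Slide it level down over the spindle nose until it surrounds the red groove, and finish there still gripping the pliers with the ring held fully spread at groove height - do not let it snap in or let go. Leave the other things alone.

Things in the scene. Friction and masses are not known exactly. Their poses are not given: they have to be found in the camera images.
- pliers_grip (a point): Midway between the two blue grips of the circlip pliers, which stand in the holder handles up, tips down. Pliers' frame: z up, y the line of squeezing, x square to the flat of the pliers. Each grip 18 wide (x), 8 thick, 30 high, centred at this height; over their outer faces 56 apart when free (59 at the top, 53 at the bottom). Pliers end 15 mm above this point.
- pliers_tips (a point): Midway between the two tips, fixed to the housing, 124 mm below pliers_grip, same axes. Each tip is a pin 5 dia x 6 long plus 6 mm of taper to a point, below a 12 dia shoulder that stops the ring. This point is 2 mm below the shoulders (mid-thickness of a seated ring), 10 mm above the points. Pin axes when free at y = +8 and -8 mm. Housing's underside is 59 mm above.
- tip_left (a point): Axis of the +y pin, 2 mm below its shoulder (moves out with the lever).
- tip_right (a point): Axis of the -y pin, likewise.
- lever_left (a joint): Squeeze of the pliers: 0 free, 0.147 rad at the stop, both levers alike. Squeezing the handles moves each tip outward by 67 mm x angle. Spring: below 6.5 N on each handle nothing moves, so a grip of 4 to 6 N (or an opening just under the free width) carries them unspread; the stop takes 14 to 18 N with the ring on, grips then about 40 mm over their outer faces. Hold spread with 22 N.
- pliers: The pliers (about 160 g, 149 mm tall); origin at the centre of the underside of the steel housing (26 x 36 x 16 mm), axes as above. In the holder the housing's underside rests on the rims of the two long walls; lift straight up.
- holder: Fixed open-topped black holder, 82 tall, pocket 18 (x) by 56 (y), on a grey foot 56 x 74. Origin at the centre of its underside. The tips hang inside, points 13 mm above the table, so 70 mm of lift frees them.
- ring_center (a point): Centre of the circlip's opening, half-way up its thickness; z up, gap and eyelets on its -x side. Dark steel ring 4 thick, 5 broad; spread by 0.2 rad it is round, 34 inside and 44 outside. 48 g. It lies flat on the nest, mid-thickness 34 mm above the table. Relaxed it cannot pass the spindle nose.
- eye_left (a point): Centre of the eyelet on the ring's +y arm, mid-thickness: round hole 8.4 wide in a 13 dia lug. Relaxed at x = -21.4, y = +8 mm in the ring_center frame; spread by 0.2 rad at x = -19, y = +16.
- eye_right (a point): Centre of the eyelet on the -y arm, likewise (y = -8 relaxed).
- ring_left (a joint): Spread of each ring arm about the hinge at the ring's back (x = +19.5 mm): 0 relaxed, about 0.2 rad with the pliers squeezed to the stop (there fully spread), both arms alike. A spring closes it: 1.5 N at each eyelet to start, 2.7 N at 0.2 rad. It clears the spindle nose only above about 0.15 rad.
- ring: The circlip's back piece, which carries both arms; origin at the centre of the ring's underside, axes as ring_center.
- nest: Fixed aluminium nest, 66 x 60, 32 tall, origin under the ring's centre. Ring lies on its flat top around a low yellow boss (20 dia, 5 high). A trough 9 wide and 16 deep runs along y under both eyelets, so that the pins can pass right through.
- nest_top (a point): Centre of the nest's top face under the ring's centre, 32 mm above the table.
- groove (a point): Centre of the red groove around the spindle, at mid-height, 63 mm above the table; 23 dia, 10 high (58 to 68 mm). Below: brass collar 39 dia, down to a black disc (68 dia, top at 36 mm) on a white base 76 x 76 x 26. Above: steel nose 30 dia from 68 to 84 mm, its top 4 mm chamfered to 22 dia. z up; any yaw will do.
- spindle_top (a point): Centre of the top face of the spindle nose, 84 mm above the table.
- spindle: The fixed spindle stage; origin at the centre of its underside.
- jar: Bystander: small amber screw-top jar, 48 dia x 70 tall mm. Leave it alone.
- lens: Bystander: steel microscope objective standing on its wide end, 32 dia x 42 tall mm. Leave it alone.
- puck: Bystander: brass sample puck, 32 dia x 14 mm. Leave it alone.
- screwdriver: Bystander: small screwdriver lying down, 130 long mm. Leave it alone.
- gauge_block: Bystander: steel gauge block standing on edge, 35 x 9 x 30 mm. Leave it alone.
- test_pin: Bystander: dark steel pin standing upright, 12 dia x 55 tall mm. Leave it alone.
Things that resemble listed ones, but are neither listed nor needed, are in the scene too. Leave any orange look-alike of the pliers alone.

How it is judged (in metres and radians):
On the way, in this order (a step that is already met when the one before it is completed fails the run):
1. both pliers tips are through the ring's eyelets, the ring nearly up against the shoulders (((distance between tip_left and eye_left below 0.006 m and distance between tip_right and eye_right below 0.006 m) or (distance between tip_left and eye_right below 0.006 m and distance between tip_right and eye_left below 0.006 m))), for 0.1 s.
2. the ring, spread on the pliers, is carried clear of the nest (value of joint ring_left above 0.15 rad and distance between ring_center and nest_top above 0.04 m and contact force between ring and nest below 0.1 N), for 0.2 s.
At the end, for the whole second after the job is handed in: Ring around the groove: centre within 5 mm of the spindle axis, mid-thickness 59 to 67 mm up, tilt under 0.15 rad, at rest, spread over 0.15 rad, both tips in the eyelets (within 6 mm of seated), fingers on the pliers with over 3 N, all through the last second (value of joint ring_left above 0.15 rad and horizontal distance between ring_center and groove below 0.005 m and z of ring_center in the frame of spindle between 0.059 and 0.067 m and angle between ring_center's own z axis and vertical below 0.15 rad and contact force between the fingers and pliers above 3 N and linear speed of ring below 0.02 m/s and ((distance between tip_left and eye_left below 0.006 m and distance between tip_right and eye_right below 0.006 m) or (distance between tip_left and eye_right below 0.006 m and distance between tip_right and eye_left below 0.006 m))); the arm keeps its last pose, push and grip.
It fails at once if a bystander is moved more than 15 mm (distance of any of jar, lens, puck, screwdriver, gauge_block, test_pin from where it was at the start of the episode above 0.015 m).
It also fails if it takes over 58 s, if anything falls off the work surface, if the arm or the gripper's body presses on something with over 40 N, if the wrist force passes 120 N, or if a joint passes its speed limit or range.

### The arm

A 6-joint arm with a two-finger parallel gripper is mounted at the origin on the work surface. World frame = base frame: x ahead of the robot, y to its left, z up, the work surface at z = 0. Lengths are in m, angles in degrees, forces in N, time in s.
With the tool pointing down it reaches from about 0.4 to 0.825 m from the base axis. Payload 7 kg.
Tool frame: the origin (TCP) lies midway between the tips of the shut fingers; the grasp point (between the pads) lies 19 mm behind it; z points along the fingers, y is the line along which they close (so a half turn about z gives the same grasp; the last joint's range is limited). The gripper opens to 88 mm and grips with 3 to 60 N. Pads are 19 mm wide; open, the fingers measure 130 mm over their backs; the gripper's body (78 mm by 193 mm) begins 47 mm behind the grasp point.
Start: joints at [92.023, 20.546, 0.682, 0, -70.136, -16.507], TCP at [0.169, 0.654, 0.227] pointing down, gripper open.
Joint ranges: [-176.03, 176.03], [-82.01, 121.73], [-58.28, 71.71], [-173.87, 95.51], [-174.79, -0.11], [-173.66, 173.66]. Speed limits (degrees/s): [136.94, 136.94, 172.46, 180, 180, 180].

### API

Orientations are given as [roll, pitch, yaw] about the fixed x, y, z axes, in that order (R = Rz(yaw) Ry(pitch) Rx(roll)).
In Python, from plant import ctrl gives the robot as it stands.
- The arm moves only by the tool step_arm, never from a script. Its argument "rows" is a list of rows, each a list of 3 entries, a list of its own where there are three numbers: the closure, from 0 (fully open) to 1 (shut), then the shift along the world's x, y, z in mm, then the turn, a rotation vector about the world's x, y, z in rad. A call has exactly 5 rows; each row is the pose to reach, as a shift and turn from the pose commanded when the call began; what a row does not reach only later rows make up. A row lasts 1/12 s, in which the tool goes at most 41.7 mm and 7.16 degrees, less where a joint would pass 70% of its speed; a pose out of reach is approached as far as the arm can. A call with a gripper value outside its range is refused whole. The fingers move at their own pace and stop on an object; the grip force is fixed at half the most. Time passes only in rows, so rows that repeat a pose let the fingers close, or fill a call up. It gives the time, the measured TCP pose, the force, the opening and the grip force at its end, in the units of the state.
- ctrl.get_obs(): the state, without advancing time (a new reading comes with each control period).
- ctrl.snapshot(name): name is "scene" or "top" or "wrist"; returns the picture (400x640x3 uint8, red, green, blue); there is no depth.
- ctrl.camera_model(name): a dict with "intrinsics" (3x3 intrinsics, pixels), "R" (3x3) and "t" (3): a world point X has camera coordinates R X + t. Camera axes: x right, y down, z forward; pixel columns grow to the right and rows downward; lengths in m; the calibration is good to about 2 mm. A picture is of the moment at which its call begins: read the wrist's pose just before it. camera_model takes no time and is no camera call; for the wrist camera it gives the pose at the moment of the call.
- ctrl.close_job(): hands the job in; it is judged then, once.
The state is a dict: "clock": time; "joint_pos": joint angles; "qvel": joint speeds; "tau": joint torques, N m; "tool_pos": TCP position; "orientation": TCP orientation; "force": force on the tool from outside, world axes, zero at the start; "moment": the same for the moment, N m; "opening": finger opening in m; "gripper_force": force on a finger pad.
Only numpy, scipy, OpenCV 4.12 (cv2) and the standard library are available. Lean on these libraries where they do the work, as an engineer would, in place of code of your own. Each camera call takes 0.05 s, during which the arm holds its last target. There are 200 camera calls.

## Working session

There is one attempt and no reset: what is moved stays moved. The work goes in short steps, Python scripts to look and compute and a tool call to move; the robot and the scene stay as the last step left them, time stands still between calls to the robot, and variables do not carry over. Pictures are saved under pics/ and viewed, at most 10 in all, crops included, and the job is handed in when it is done.

Besides the shell and the picture viewer there is one more tool, called in YAML: its name, and indented under it one key for each argument. step_arm: Moves the arm, as the interface text tells. Its arguments: {"type":"object","properties":{"rows":{"type":"array"}},"required":["rows"]}

```bash
mkdir -p pics
cat > h.py <<'E'
import numpy as np, cv2
from plant import ctrl
def snap(n,f):
    m=ctrl.camera_model(n); im=ctrl.snapshot(n); cv2.imwrite(f'pics/{f}.png',cv2.cvtColor(im,cv2.COLOR_RGB2BGR)); np.savez(f'pics/{f}.npz',K=m['intrinsics'],R=m['R'],t=m['t']); return im,m
def load(f):
    return cv2.imread(f'pics/{f}.png'),dict(np.load(f'pics/{f}.npz'))
def ray(m,uv):
    K=np.array(m.get('K',m.get('intrinsics')));R=np.array(m['R']);t=np.array(m['t'])
    d=R.T@np.linalg.solve(K,[uv[0],uv[1],1]); return -R.T@t,d
def onz(m,uv,z):
    o,d=ray(m,uv); return o+d*(z-o[2])/d[2]
def proj(m,X):
    K=np.array(m.get('K',m.get('intrinsics')));p=K@(np.array(m['R'])@np.array(X)+np.array(m['t']));return p[:2]/p[2]
E
python3 - <<'E'
from h import *
a,_=snap('scene','scene0');b,_=snap('top','top0')
for n in('scene','top','wrist'):
    m=ctrl.camera_model(n);print(n,np.round(ray(m,(320,200)),3).tolist(),np.round(m['intrinsics'],1).tolist())
print(ctrl.get_obs())
E
```

```text
scene [[0.85, 0.577, 0.681], [-0.367, -0.633, -0.681]] [[446.0, 0.0, 323.2], [0.0, 446.0, 199.2], [0.0, 0.0, 1.0]]
top [[0.354, 0.046, 1.132], [0.204, 0.016, -0.979]] [[494.6, 0.0, 323.7], [0.0, 494.6, 206.3], [0.0, 0.0, 1.0]]
wrist [[0.25, 0.631, 0.384], [-0.288, 0.079, -0.954]] [[335.2, 0.0, 321.7], [0.0, 335.2, 202.5], [0.0, 0.0, 1.0]]
{'clock': 0.1, 'joint_pos': array([ 9.20212314e+01,  2.05852973e+01,  6.37735600e-01, -1.50650885e-02,
       -7.01368979e+01, -1.65066294e+01]), 'qvel': array([ 0.06911851, -0.03801469,  0.02002056,  0.04617085, -0.04584575,
       -0.04917058]), 'tau': array([-9.91675188e-04, -5.84158945e+01,  2.93745804e+01,  7.01538876e+00,
        1.01248483e-02, -5.96942732e-05]), 'tool_pos': array([0.16877699, 0.65309446, 0.22573797]), 'orientation': array([ 1.79914997e+02, -1.04197358e-02, -1.44905194e+01]), 'force': array([-0.4192673 , -0.37428819,  0.27609955]), 'moment': array([-0.01996266,  0.0026685 , -0.02163906]), 'gripper_force': 0.0, 'opening': 0.08776619961081143}
```

View pics/top0.png

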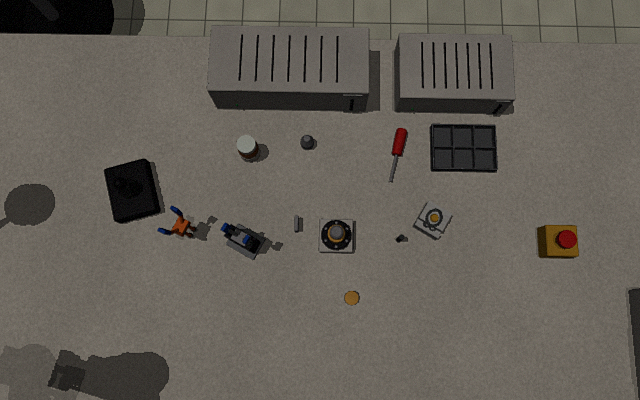

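View pics/scene0.png

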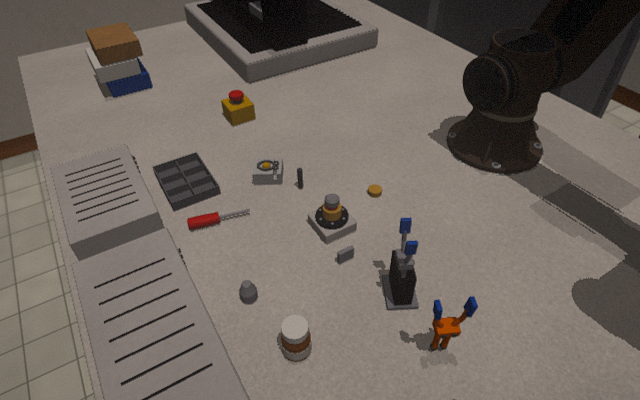

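Two candidates for the pliers. One is the orange tool at top (180,225) / scene (447,328). The other is the steel tool in a black holder on a grey foot, at top (243,238) / scene (403,260). The steel one with blue grips, standing in the holder, fits; the orange one is the look-alike. Top view: ring and nest at (433,218), spindle at (336,235), test pin at (401,238), gauge block at (297,223), puck at (351,297).

Run:
```python
from h import *
T,mt=load('top0');S,ms=load('scene0')
def blobs(im,lo,hi,box,mn=6):
    h=cv2.cvtColor(im,cv2.COLOR_BGR2HSV);x0,y0,x1,y1=box
    k=cv2.inRange(h[y0:y1,x0:x1],lo,hi);n,l,s,c=cv2.connectedComponentsWithStats(k)
    return [(s[i,4],*(c[i]+[x0,y0]).round(1)) for i in range(1,n) if s[i,4]>=mn]
bl=((105,130,40),(130,255,255))
tb=blobs(T,*bl,(210,210,280,265));sb=blobs(S,*bl,(390,205,430,260));print(tb,sb)
def tri(u,v):
    o1,d1=ray(mt,u);o2,d2=ray(ms,v);d1=d1/np.linalg.norm(d1);d2=d2/np.linalg.norm(d2)
    a=np.linalg.lstsq(np.c_[d1,-d2],o2-o1,rcond=None)[0];p,q=o1+a[0]*d1,o2+a[1]*d2
    return ((p+q)/2).round(4),np.linalg.norm(p-q).round(4)
for a in tb:
  for b in sb: print(a[1:],b[1:],*tri(a[1:],b[1:]), onz(mt,a[1:],.15).round(4))
ye=blobs(T,(15,120,90),(32,255,255),(415,200,455,240),4);ys=blobs(S,(15,120,90),(32,255,255),(250,150,290,190),4);print('boss',ye,ys)
for a in ye: print(onz(mt,a[1:],.037).round(4))
for a in ys: print(onz(ms,a[1:],.037).round(4))
print('spindle',onz(mt,(337,233),.084).round(4),onz(ms,(332,200),.084).round(4))
for n,p in dict(jar=(248,150),pin=(400,239),gb=(297,223),puck=(351,297),lens=(307,142),orange=(181,225)).items(): print(n,onz(mt,p,.02).round(3))
c=np.hstack([cv2.resize(T[205:275,160:290],(780,420),interpolation=2)[:, :],]); d=np.hstack([cv2.resize(T[195:255,390:460],(400,180*2),interpolation=2)[:,:],cv2.resize(S[205:315,370:490],(393,360),interpolation=2)])
cv2.imwrite('pics/crop.png',cv2.resize(np.vstack([cv2.resize(c,(793,300)),d[:,:793]]),(780,590)))
```

```text
[(np.int32(27), np.float64(223.7), np.float64(226.5)), (np.int32(33), np.float64(245.4), np.float64(238.9))] [(np.int32(97), np.float64(405.4), np.float64(223.6)), (np.int32(69), np.float64(411.6), np.float64(245.0))]
(np.float64(223.7), np.float64(226.5)) (np.float64(405.4), np.float64(223.6)) [0.4989 0.241  0.1923] 0.0132 [0.5005 0.2545 0.15  ]
(np.float64(223.7), np.float64(226.5)) (np.float64(411.6), np.float64(245.0)) [0.4996 0.2531 0.1566] 0.0003 [0.5005 0.2545 0.15  ]
(np.float64(245.4), np.float64(238.9)) (np.float64(405.4), np.float64(223.6)) [0.476  0.2092 0.1529] 0.0 [0.4763 0.2096 0.15  ]
(np.float64(245.4), np.float64(238.9)) (np.float64(411.6), np.float64(245.0)) [0.4758 0.221  0.113 ] 0.0146 [0.4763 0.2096 0.15  ]
boss [(np.int32(34), np.float64(434.5), np.float64(217.4))] [(np.int32(41), np.float64(266.0), np.float64(164.7))]
[ 0.5475 -0.1937  0.037 ]
[ 0.5479 -0.1909  0.037 ]
spindle [0.5012 0.0255 0.084 ] [0.5086 0.0348 0.084 ]
jar [0.702 0.236 0.02 ]
pin [ 0.499 -0.118  0.02 ]
gb [0.531 0.116 0.02 ]
puck [ 0.368 -0.009  0.02 ]
lens [0.725 0.098 0.02 ]
orange [0.521 0.38  0.02 ]
```

View pics/crop.png

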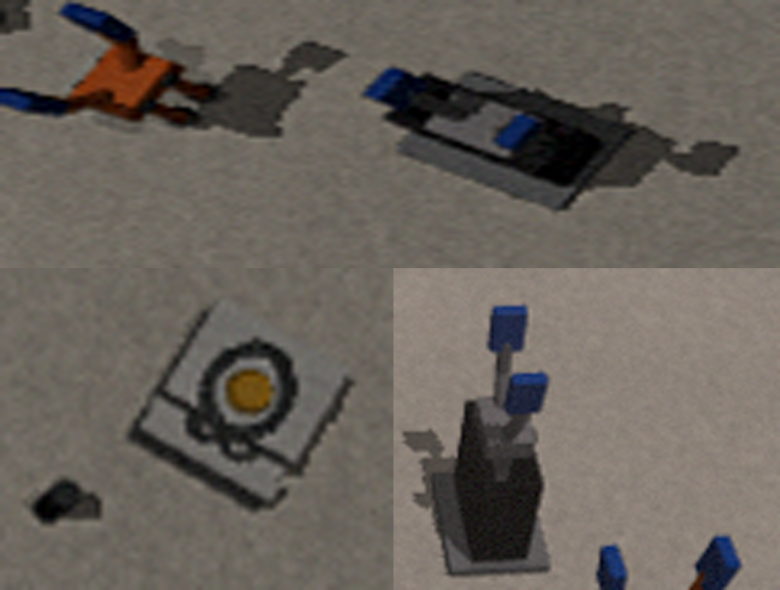

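The crop confirms it: the steel pliers in the black holder on the grey foot are the ones, and the orange tool stands free at the left. On the nest, the eyelets point to the lower left of the image. I'm moving above the pliers.

step_arm:
  rows:
    - [0,[24,-32,2],[0,0,-0.06]]
    - [0,[48,-64,5],[0,0,-0.12]]
    - [0,[72,-96,10],[0,0,-0.18]]
    - [0,[96,-128,15],[0,0,-0.244]]
    - [0,[120,-160,20],[0,0,-0.244]]

```text
clock: 0.52
tool_pos: [0.2894, 0.4916, 0.2463]
orientation: [180.0, -0.0, -28.7]
force: [0.4, 0.1, 0.4]
opening: 0.0877
gripper_force: 0.0
```

step_arm:
  rows:
    - [0,[24,-32,1],[0,0,0]]
    - [0,[48,-64,2],[0,0,0]]
    - [0,[72,-96,3],[0,0,0]]
    - [0,[96,-128,4],[0,0,0]]
    - [0,[120,-160,5],[0,0,0]]

```text
clock: 0.93
tool_pos: [0.4094, 0.3316, 0.2516]
orientation: [180.0, 0.0, -28.4]
force: [0.9, 0.4, -0.1]
opening: 0.0874
gripper_force: 0.0
```

step_arm:
  rows:
    - [0,[24,-32,0],[0,0,0]]
    - [0,[48,-64,0],[0,0,0]]
    - [0,[79,-102,0],[0,0,0]]
    - [0,[79,-102,0],[0,0,0]]
    - [0,[79,-102,0],[0,0,0]]

```text
clock: 1.35
tool_pos: [0.4889, 0.2291, 0.2511]
orientation: [179.9, 0.0, -28.7]
force: [-0.0, 0.8, -0.0]
opening: 0.0879
gripper_force: 0.0
```

Run:
```python
from h import *
o=ctrl.get_obs();print(o['clock'],o['tool_pos'],o['orientation'],o['joint_pos'].round(1),o['force'])
snap('wrist','w1')
```

```text
1.35 [0.48893887 0.22913199 0.25109269] [ 1.79943387e+02  1.49098845e-02 -2.87014852e+01] [ 45.9   6.9 -14.2   0.  -69.   15.4] [-0.04012704  0.75103632 -0.01364963]
```

View pics/w1.png

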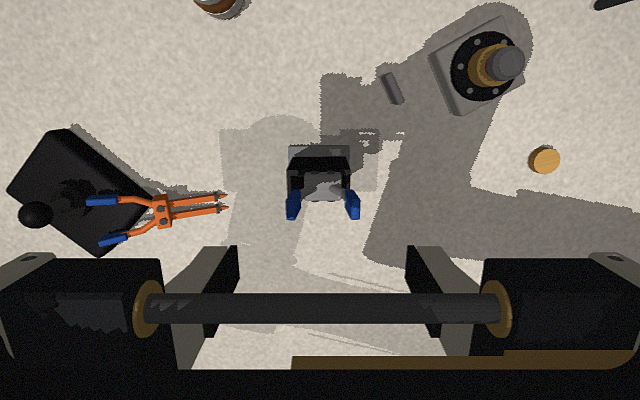

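The wrist view shows the blue grips at about (293,205) and (353,205), centred between the fingers. The spindle nose is at (508,63).

Run:
```python
from h import *
I,m=load('w1');h=cv2.cvtColor(I,cv2.COLOR_BGR2HSV)
k=cv2.inRange(h[180:230,270:380],(105,130,40),(130,255,255));n,l,s,c=cv2.connectedComponentsWithStats(k)
ps=[]
yaw=np.radians(-28.6);tx=np.array([np.cos(yaw),np.sin(yaw)]);ty=np.array([np.sin(yaw),-np.cos(yaw)])
for i in range(1,n):
    if s[i,4]<30: continue
    cnt=np.argwhere(l==i)[:,::-1]+[270,180];print(s[i],(c[i]+[270,180]).round(1))
    yb=cnt[:,1].max(); b=cnt[cnt[:,1]>=yb-1]; b2=(b[:,0].min()-.5,yb+.5),(b[:,0].max()+.5,yb+.5)
    for q in b2:
        P=onz(m,q,.162);ps.append(P[:2]);print(q,P.round(4),'tool xy rel',((P[:2]-[.4889,.2291])@np.c_[tx,ty]*1000).round(1))
    print('  grip c z.147',onz(m,c[i]+[270,180],.147).round(4))
print('spindle',onz(m,(508,63),.084).round(4))
for z in (.147,): pass
# spindle nose: grey blob ellipse
g=cv2.inRange(h[35:95,490:535],(0,0,60),(179,40,200));cv2.imwrite('pics/tmp.png',g);M=cv2.moments(g);print(M['m00']/255,M['m10']/M['m00']+490,M['m01']/M['m00']+35)
```

```text
[ 75   9  15  31 356] [352.3 204.3]
(np.float64(350.5), np.float64(219.5)) [0.4691 0.2126 0.162 ] tool xy rel [-9.5 23.9]
(np.float64(359.5), np.float64(219.5)) [0.4657 0.2064 0.162 ] tool xy rel [-9.5 31. ]
  grip c z.147 [0.4747 0.2067 0.147 ]
[ 16  10  15  30 356] [293.2 204.3]
(np.float64(286.5), np.float64(219.5)) [0.4934 0.2568 0.162 ] tool xy rel [ -9.4 -26.5]
(np.float64(295.5), np.float64(219.5)) [0.4899 0.2506 0.162 ] tool xy rel [ -9.4 -19.4]
  grip c z.147 [0.498  0.2494 0.147 ]
spindle [0.5055 0.0276 0.084 ]
1776.0 515.1722972972973 62.81925675675676
```

step_arm:
  rows:
    - [0,[-1.5,-2,-30],[0,0,0]]
    - [0,[-1.5,-2,-65],[0,0,0]]
    - [0,[-1.5,-2,-95],[0,0,0]]
    - [0,[-1.5,-2,-115],[0,0,0]]
    - [0,[-1.5,-2,-123],[0,0,0]]

```text
clock: 1.82
tool_pos: [0.484, 0.2294, 0.1253]
orientation: [179.7, 0.1, -28.4]
force: [-1.1, -0.4, -0.2]
opening: 0.0878
gripper_force: 0.0
```

step_arm:
  rows:
    - [0.2,[0,0,0],[0,0,0]]
    - [0.28,[0,0,0],[0,0,0]]
    - [0.33,[0,0,0],[0,0,0]]
    - [0.34,[0,0,0],[0,0,0]]
    - [0.34,[0,0,0],[0,0,0]]

```text
clock: 2.23
tool_pos: [0.4869, 0.2301, 0.1299]
orientation: [-179.9, -0.0, -28.5]
force: [0.2, -0.9, 0.2]
opening: 0.0608
gripper_force: 0.0
```

step_arm:
  rows:
    - [0.35,[0,0,0],[0,0,0]]
    - [0.35,[0,0,0],[0,0,0]]
    - [0.36,[0,0,0],[0,0,0]]
    - [0.36,[0,0,0],[0,0,0]]
    - [0.36,[0,0,0],[0,0,0]]

```text
clock: 2.65
tool_pos: [0.487, 0.2298, 0.1298]
orientation: [-179.9, -0.1, -28.5]
force: [-1.4, -0.5, 7.0]
opening: 0.0564
gripper_force: 8.0
```

step_arm:
  rows:
    - [0.355,[0,0,10],[0,0,0]]
    - [0.355,[0,0,30],[0,0,0]]
    - [0.355,[0,0,55],[0,0,0]]
    - [0.355,[0,0,80],[0,0,0]]
    - [0.355,[0,0,105],[0,0,0]]

```text
clock: 3.07
tool_pos: [0.486, 0.2292, 0.235]
orientation: [180.0, 0.0, -28.5]
force: [0.9, 0.2, -2.1]
opening: 0.0568
gripper_force: 6.7
```

step_arm:
  rows:
    - [0.355,[0,0,0],[0,0,0]]
    - [0.355,[0,0,0],[0,0,0]]
    - [0.355,[0,0,0],[0,0,0]]
    - [0.355,[0,0,0],[0,0,0]]
    - [0.355,[0,0,0],[0,0,0]]

```text
clock: 3.48
tool_pos: [0.4858, 0.2291, 0.2324]
orientation: [179.9, 0.0, -28.5]
force: [-0.8, 0.6, -1.7]
opening: 0.0563
gripper_force: 6.7
```

step_arm:
  rows:
    - [0.355,[0,-8,3],[0,0,0]]
    - [0.355,[1,-23,6],[0,0,-0.02]]
    - [0.355,[2,-45,10],[0,0,-0.04]]
    - [0.355,[3,-72,10],[0,0,-0.07]]
    - [0.355,[4,-100,10],[0,0,-0.096]]

```text
clock: 3.9
tool_pos: [0.4902, 0.1277, 0.2438]
orientation: [180.0, -0.0, -34.1]
force: [0.5, 0.0, -1.5]
opening: 0.0567
gripper_force: 6.7
```

step_arm:
  rows:
    - [0.355,[1,-29,0],[0,0,0]]
    - [0.355,[2,-58,0],[0,0,0]]
    - [0.355,[3,-87,0],[0,0,0]]
    - [0.355,[4,-116,0],[0,0,0]]
    - [0.355,[5,-145,0],[0,0,0]]

```text
clock: 4.32
tool_pos: [0.4946, -0.018, 0.2439]
orientation: [-180.0, -0.0, -34.0]
force: [1.1, 0.6, -2.0]
opening: 0.0563
gripper_force: 6.7
```

step_arm:
  rows:
    - [0.355,[1,-29,0],[0,0,0]]
    - [0.355,[2,-58,0],[0,0,0]]
    - [0.355,[3,-87,0],[0,0,0]]
    - [0.355,[4,-112,0],[0,0,0]]
    - [0.355,[5,-130,0],[0,0,0]]

```text
clock: 4.73
tool_pos: [0.4993, -0.1485, 0.2438]
orientation: [180.0, 0.0, -34.1]
force: [0.2, -0.2, -1.5]
opening: 0.0567
gripper_force: 6.7
```

step_arm:
  rows:
    - [0.355,[0,-10,0],[0,0,0]]
    - [0.355,[0,-15,0],[0,0,0]]
    - [0.355,[0,-15,0],[0,0,0]]
    - [0.355,[0,-15,0],[0,0,0]]
    - [0.355,[0,-15,0],[0,0,0]]

```text
clock: 5.15
tool_pos: [0.5003, -0.1599, 0.2436]
orientation: [-180.0, -0.0, -33.9]
force: [-0.5, -0.9, -1.8]
opening: 0.0568
gripper_force: 6.7
```

Run:
```python
from h import *
o=ctrl.get_obs();print(o['clock'],o['tool_pos'],o['orientation'],o['joint_pos'].round(1),o['force'],o['opening'],o['gripper_force'])
snap('wrist','w2')
```

```text
5.15 [ 0.50027449 -0.15986873  0.24364125] [-1.79989400e+02 -1.86163972e-03 -3.39385907e+01] [  3.7   5.7 -16.6  -0.  -67.7  52.4] [-0.54156376 -0.87489236 -1.81239455] 0.056783077321934265 6.698860623291694
```

View pics/w2.png

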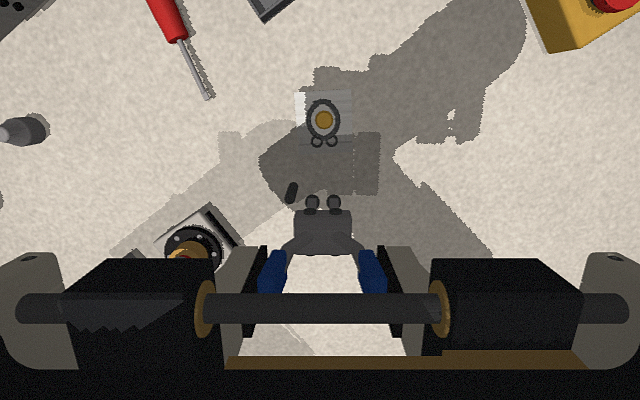

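The wrist view shows the ring with its boss at (324,119), its eyelets at about (316,141) and (333,141), and the pliers' tip shoulders at about (312,204) and (333,204). I'm enlarging this.

Run:
```python
from h import *
I,m=load('w2')
cv2.imwrite('pics/w2c.png',cv2.resize(I[85:260,265:385],(411,600),interpolation=cv2.INTER_CUBIC))
h=cv2.cvtColor(I,cv2.COLOR_BGR2HSV)
k=cv2.inRange(h[100:140,300:350],(15,120,70),(32,255,255));M=cv2.moments(k);u=(M['m10']/M['m00']+300,M['m01']/M['m00']+100);print('boss',u,onz(m,u,.037).round(4))
T=np.array([.5003,-.1599,.2436]);tip=T+[0,0,.019-.124];yaw=np.radians(-34);ty=np.array([np.sin(yaw),-np.cos(yaw),0])
for s in(1,-1):
  for dz in(0,.002,.02,.05,.065): print(s,dz,proj(m,tip+s*ty*.009+[0,0,dz]).round(1))
# bright holes inside eyelets
g=cv2.cvtColor(I,cv2.COLOR_BGR2GRAY);print(g[134:148,308:342:1])
```

```text
boss (323.6309523809524, 119.4920634920635) [ 0.5477 -0.1955  0.037 ]
1 0 [331.3 202. ]
1 0.002 [331.3 202.8]
1 0.02 [332. 210.]
1 0.05 [333.2 224.4]
1 0.065 [333.9 233. ]
-1 0 [309.4 202. ]
-1 0.002 [309.4 202.7]
-1 0.02 [308.5 209.9]
-1 0.05 [306.8 224.3]
-1 0.065 [305.8 233. ]
[[ 94  99  97  76  42  50  56  38  44  43  42  49  96 130 131 129 134 134
   88  71  40  46  55  56  58  51  61 110 132 130 129 125 117 125]
 [ 89  98  94 100  60  33  24  30  56  58  50  42  44  56  68 132  91  73
   43  48  61  55  56  53  57  41  38  69  92  92  89  85  90  89]
 [ 88  91  92  96  91  50  30  36  34  66  42  48  50  42  42  46  37  41
   45  51  59  54  51  46  27  29  45  32  69  93  91  93  86  94]
 [ 87  92  99  81  42  36  39  27  33  29  31  35  50  52  52  49  60  52
   51  54  55  51  38  23  88  75  41  26  24  89  98  91  88  96]
 [ 90  88  96  66  33  29  54  97  60  29  33  26  33  46  52  49  48  51
   49  61  43  34  51  85 100  95  68  37  34  57  93  93  92  93]
 [ 92  92  85  45  27  56  92  97  96  81  81  53  30  51  54  56  66  56
   46  49  69  91  94  94  92  91  95  5
[... 455 characters left out ...]
  83  65  28  28  57  79  76  74  81  84  73  43  24  43  77  79  71
   36  31  27  67  83  90  88  64  47  37  27  80  89  88  82  87]
 [ 80  78  79  61  34  30  36  66  86  96  78  51  29  20  70  85  91  90
   70  37  28  23  43  39  68  40  33  27  52  88  90  92  86  86]
 [ 83  85  87  99  49  32  36  28  42  39  21  32  29  56  87  92  89  87
   97  70  34  27  32  35  26  31  30  52  90  88  93  91  85  87]
 [ 91  91  93  92  76  41  31  29  24  28  24  30  38  86  91  89  89  92
   94  93  72  45  29  25  27  55  62  84  92  91  89  90  87  90]
 [ 92  84  90  89  89  94  84  52  44  43  62  59  85  95  88  93  87  86
   92  90  96  89  97  94  95  95  97  91  91  89  89  89  87  88]]
```

View pics/w2c.png

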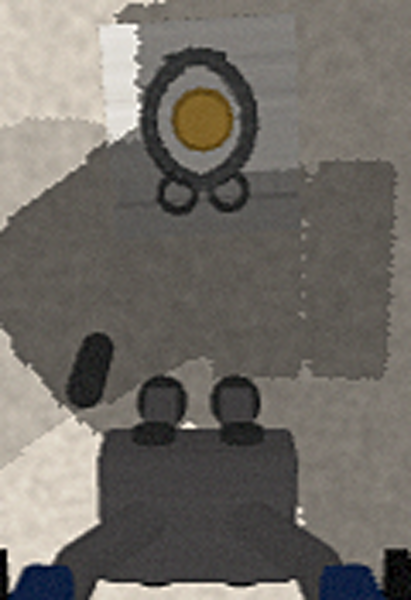

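Run:
```python
from h import *
I,m=load('w2')
A=onz(m,(316.5,141),.036);B=onz(m,(331.7,140.6),.036);C=onz(m,(312.3,202.3),.1386+.002);D=onz(m,(333.9,202.3),.1406)
bo=onz(m,(323.6,119.5),.037)
for n,p in zip('ABCDb',(A,B,C,D,bo)):print(n,p.round(4))
yaw=np.radians(-34);tx=np.array([np.cos(yaw),np.sin(yaw),0]);ty=np.array([np.sin(yaw),-np.cos(yaw),0])
print('eye sep',np.linalg.norm(A-B),'tip sep',np.linalg.norm(C-D))
e=(A+B)/2;s=(C+D)/2;print('delta eye-tip',(e-s)*1000,'tool',(e-s)@tx*1000,(e-s)@ty*1000)
d=B-A;print('eye line angle',np.degrees(np.arctan2(d[1],d[0])),'tool y',np.degrees(np.arctan2(ty[1],ty[0])))
f=bo-e;print('ring x yaw from boss',np.degrees(np.arctan2(f[1],f[0])),np.linalg.norm(f[:2]))
# nest front/trough edges: expected pixel rows
```

```text
A [ 0.5332 -0.1765  0.036 ]
B [ 0.5243 -0.1904  0.036 ]
C [ 0.5043 -0.1547  0.1406]
D [ 0.4944 -0.1693  0.1406]
b [ 0.5478 -0.1955  0.037 ]
eye sep 0.016459180403475264 tip sep 0.017684118702103586
delta eye-tip [  29.38410796  -21.41526995 -104.6       ] tool 36.33579651900021 1.3226787723552127
eye line angle -122.43333175040766 tool y -124.00000000000003
ring x yaw from boss -32.45084325009334 0.02251063789309658
```

step_arm:
  rows:
    - [0.35,[6,-4,-5],[0,0,0.013]]
    - [0.35,[16,-12,-15],[0,0,0.026]]
    - [0.35,[26,-19,-35],[0,0,0.026]]
    - [0.35,[29,-21,-50],[0,0,0.026]]
    - [0.35,[29,-21,-60],[0,0,0.026]]

```text
clock: 5.62
tool_pos: [0.5296, -0.1814, 0.1812]
orientation: [179.9, 0.1, -32.4]
force: [-0.0, 0.2, -1.5]
opening: 0.0568
gripper_force: 6.7
```

step_arm:
  rows:
    - [0.35,[0,0,0],[0,0,0]]
    - [0.35,[0,0,0],[0,0,0]]
    - [0.35,[0,0,0],[0,0,0]]
    - [0.35,[0,0,0],[0,0,0]]
    - [0.35,[0,0,0],[0,0,0]]

```text
clock: 6.03
tool_pos: [0.5298, -0.1814, 0.1847]
orientation: [-179.9, -0.1, -32.5]
force: [-0.5, -0.4, -1.3]
opening: 0.0567
gripper_force: 6.7
```

Run:
```python
from h import *
o=ctrl.get_obs();print(o['clock'],o['tool_pos'],o['orientation'],o['force'],o['opening'],o['gripper_force'])
I,m=snap('wrist','w3')
p=proj(m,o['tool_pos']+[0,0,-.105]);print(p)
I=I[:,:,::-1];u,v=int(p[0]),int(p[1]);u0,v0=u-50,v-80
print(u0,v0);cv2.imwrite('pics/w3c.png',cv2.resize(I[v0:v0+110,u0:u0+110],(600,600),interpolation=cv2.INTER_CUBIC))
```

```text
6.0333 [ 0.52975336 -0.18135972  0.18469978] [-1.79946662e+02 -9.53258395e-02 -3.24504429e+01] [-0.52729448 -0.43286223 -1.32453715] 0.05671102828404553 6.679443979519419
[320.45854405 202.28479946]
270 122
```

View pics/w3c.png

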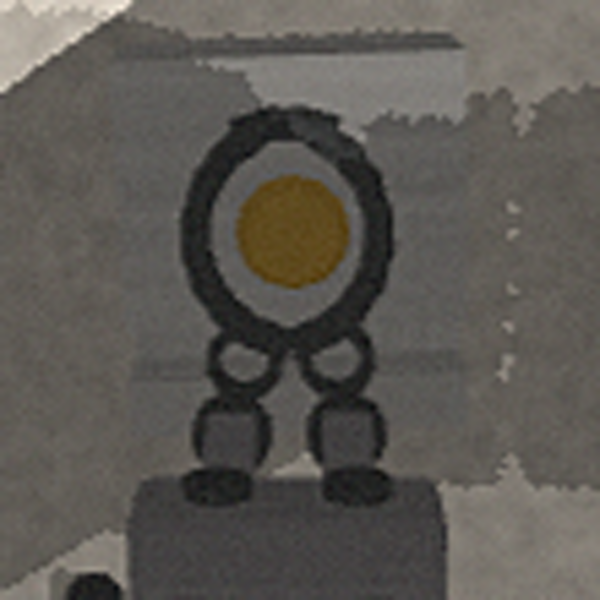

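The crop shows the eyelets at crop (246,364) and (338,362), and the shoulders at (232,432) and (347,432). They are nearly aligned.

Run:
```python
from h import *
I,m=load('w3');f=lambda x,y:(270+x/5.4545-.4,122+y/5.4545-.4)
z=.1847-.105
A=onz(m,f(246,365),.036);B=onz(m,f(337.5,362),.036)
# bottom front rim of shoulders: row 396, x centre; 6 mm ahead of axis
C=onz(m,f(232,395),z+.002);D=onz(m,f(347.5,395),z+.002);bo=onz(m,f(293,231),.037)
yaw=np.radians(-32.45);tx=np.array([np.cos(yaw),np.sin(yaw),0]);ty=np.array([np.sin(yaw),-np.cos(yaw),0])
e=(A+B)/2;s=(C+D)/2-tx*.006
print(e,s,bo,'seps',np.linalg.norm(A-B),np.linalg.norm(C-D))
print('tool',(e-s)@tx*1000,(e-s)@ty*1000,'world',(e-s)*1000)
d=B-A;print(np.degrees(np.arctan2(d[1],d[0]))+90);d=D-C;print(np.degrees(np.arctan2(d[1],d[0]))+90);f=bo-e;print(np.degrees(np.arctan2(f[1],f[0])),np.linalg.norm(f[:2]))
print('tcp-tip',s-[.52975,-.18136,z])
```

```text
[ 0.52856794 -0.18329606  0.036     ] [ 0.53018176 -0.18383109  0.0817    ] [ 0.54833591 -0.19607969  0.037     ] seps 0.015926836818827957 0.017196596032201302
tool -1.6489102540637333 0.41442654064778145 world [ -1.61381553   0.53502692 -45.7       ]
-30.476661157528767
-32.42027036801353
-32.89011098422196 0.023541313067628303
tcp-tip [ 0.00043176 -0.00247109  0.002     ]
```

step_arm:
  rows:
    - [0.35,[-1,0,-8],[0,0,0]]
    - [0.35,[-1,0,-16],[0,0,0]]
    - [0.35,[-1,0,-24],[0,0,0]]
    - [0.35,[-1,0,-30],[0,0,0]]
    - [0.35,[-1,0,-32],[0,0,0]]

```text
clock: 6.5
tool_pos: [0.5274, -0.1814, 0.1497]
orientation: [179.9, 0.1, -32.5]
force: [-0.6, -0.4, -0.8]
opening: 0.0572
gripper_force: 6.7
```

step_arm:
  rows:
    - [0.35,[0,0,-1],[0,0,0]]
    - [0.35,[0,0,-2],[0,0,0]]
    - [0.35,[0,0,-4],[0,0,0]]
    - [0.35,[0,0,-6],[0,0,0]]
    - [0.35,[0,0,-6],[0,0,0]]

```text
clock: 6.92
tool_pos: [0.5282, -0.1814, 0.1453]
orientation: [-180.0, 0.0, -32.5]
force: [-0.4, 0.4, -1.1]
opening: 0.0576
gripper_force: 6.7
```

step_arm:
  rows:
    - [0.35,[0,0,-1],[0,0,0]]
    - [0.35,[0,0,-2],[0,0,0]]
    - [0.35,[0,0,-3],[0,0,0]]
    - [0.35,[0,0,-4],[0,0,0]]
    - [0.35,[0,0,-5],[0,0,0]]

```text
clock: 7.33
tool_pos: [0.5285, -0.1816, 0.1407]
orientation: [-180.0, -0.0, -32.5]
force: [-0.9, -0.1, 5.9]
opening: 0.0569
gripper_force: 7.4
```

step_arm:
  rows:
    - [0.35,[0,0,0],[0,0,0]]
    - [0.35,[0,0,-1],[0,0,0]]
    - [0.35,[0,0,-1],[0,0,0]]
    - [0.35,[0,0,-1],[0,0,0]]
    - [0.35,[0,0,-1],[0,0,0]]

```text
clock: 7.75
tool_pos: [0.5292, -0.1818, 0.1407]
orientation: [-180.0, -0.1, -32.4]
force: [-0.2, -1.1, 5.2]
opening: 0.0571
gripper_force: 7.5
```

Run:
```python
from h import *
o=ctrl.get_obs();print(o['clock'],o['tool_pos'],o['orientation'],o['force'],o['opening'],o['gripper_force'])
I,m=snap('wrist','w4');S,_=snap('scene','s4')
a=cv2.resize(I[130:230,265:375],(440,400),interpolation=2);b=cv2.resize(S[110:210,220:310],(360,400),interpolation=2)
cv2.imwrite('pics/w4c.png',np.hstack([a,b])[:,:,::-1])
```

```text
7.75 [ 0.52923278 -0.18179365  0.14068232] [-1.79974567e+02 -1.21722410e-01 -3.24444941e+01] [-0.21165824 -1.10928232  5.19198361] 0.057087467514512415 7.467066173558123
```

View pics/w4c.png

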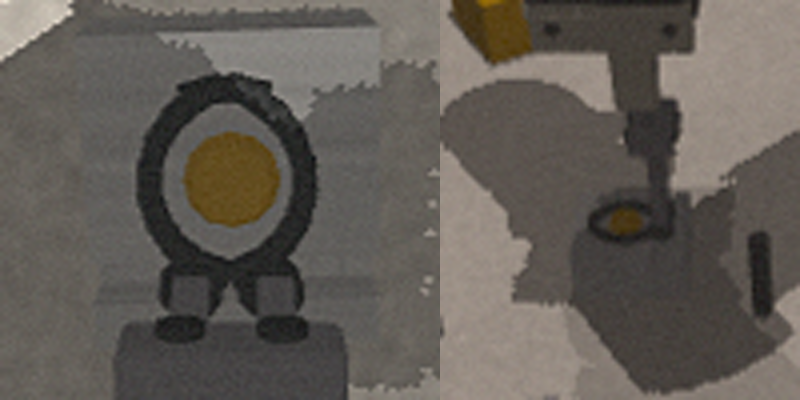

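The shoulders now sit over both eyelets, and a push-back of about 6 N shows they are seated. I'm squeezing.

step_arm:
  rows:
    - [0.38,[0,0,0],[0,0,0]]
    - [0.41,[0,0,0],[0,0,0]]
    - [0.44,[0,0,0],[0,0,0]]
    - [0.47,[0,0,0],[0,0,0]]
    - [0.5,[0,0,0],[0,0,0]]

```text
clock: 8.27
tool_pos: [0.5296, -0.1824, 0.1418]
orientation: [180.0, -0.2, -32.4]
force: [-2.9, -3.7, 13.4]
opening: 0.0456
gripper_force: 16.6
```

step_arm:
  rows:
    - [0.52,[0,0,0],[0,0,0]]
    - [0.54,[0,0,0],[0,0,0]]
    - [0.55,[0,0,0],[0,0,0]]
    - [0.55,[0,0,0],[0,0,0]]
    - [0.55,[0,0,0],[0,0,0]]

```text
clock: 8.68
tool_pos: [0.5296, -0.1828, 0.1421]
orientation: [180.0, -0.2, -32.4]
force: [-2.6, -3.8, 13.9]
opening: 0.0399
gripper_force: 22.0
```

step_arm:
  rows:
    - [0.56,[0,0,1],[0,0,0]]
    - [0.56,[0,0,3],[0,0,0]]
    - [0.56,[0,0,7],[0,0,0]]
    - [0.56,[0,0,12],[0,0,0]]
    - [0.56,[0,0,18],[0,0,0]]

```text
clock: 9.1
tool_pos: [0.528, -0.1813, 0.1574]
orientation: [180.0, 0.1, -32.5]
force: [0.9, -1.4, -1.5]
opening: 0.0393
gripper_force: 30.0
```

step_arm:
  rows:
    - [0.56,[0,0,12],[0,0,0]]
    - [0.56,[0,0,25],[0,0,0]]
    - [0.56,[0,0,40],[0,0,0]]
    - [0.56,[0,0,55],[0,0,0]]
    - [0.56,[0,0,62],[0,0,0]]

```text
clock: 9.52
tool_pos: [0.5292, -0.1815, 0.2218]
orientation: [-179.9, -0.1, -32.5]
force: [0.1, -0.3, -1.2]
opening: 0.039
gripper_force: 30.0
```

Run:
```python
from h import *
o=ctrl.get_obs();print(o['clock'],o['tool_pos'],o['orientation'],o['force'],o['opening'],o['gripper_force'])
I,m=snap('wrist','w5')
cv2.imwrite('pics/w5c.png',cv2.resize(I[60:260,220:420],(600,600),interpolation=2)[:,:,::-1])
```

```text
9.5167 [ 0.52915933 -0.18154137  0.22181629] [-1.79942764e+02 -1.32659028e-01 -3.24519161e+01] [ 0.10850961 -0.32027088 -1.1627665 ] 0.03897858796197345 29.99971526915033
```

View pics/w5c.png

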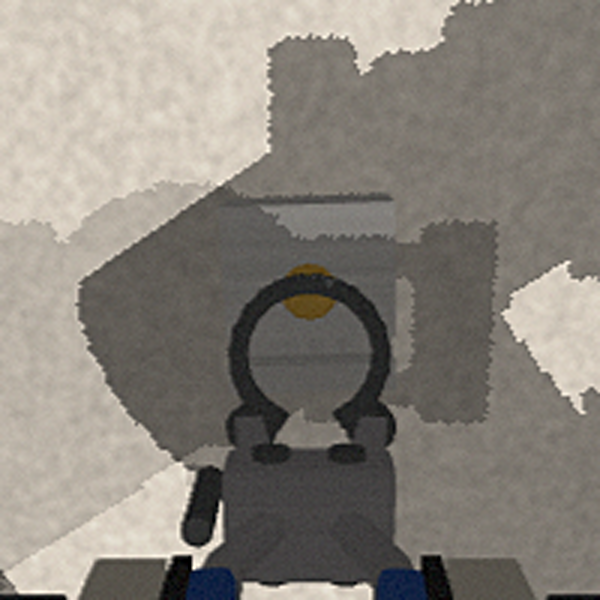

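The ring is lifted, spread round and level on both tips: crop centre about (310,353), boss left behind at (308,292). I'm carrying it to the spindle.

step_arm:
  rows:
    - [0.56,[-1,6,0],[0,0,0]]
    - [0.56,[-4,21,0],[0,0,0]]
    - [0.56,[-8,43,0],[0,0,0]]
    - [0.56,[-12,68,0],[0,0,0]]
    - [0.56,[-16,93,0],[0,0,0]]

```text
clock: 9.98
tool_pos: [0.5111, -0.0874, 0.2181]
orientation: [179.9, 0.1, -32.5]
force: [0.4, 0.1, -1.9]
opening: 0.039
gripper_force: 30.0
```

step_arm:
  rows:
    - [0.56,[-5,25,0],[0,0,0]]
    - [0.56,[-10,50,0],[0,0,0]]
    - [0.56,[-15,75,0],[0,0,0]]
    - [0.56,[-20,100,0],[0,0,0]]
    - [0.56,[-23,117,0],[0,0,0]]

```text
clock: 10.4
tool_pos: [0.4879, 0.0304, 0.2184]
orientation: [180.0, 0.1, -32.4]
force: [1.0, -0.4, -1.4]
opening: 0.0392
gripper_force: 30.0
```

step_arm:
  rows:
    - [0.56,[0,8,0],[0,0,0]]
    - [0.56,[0,11,0],[0,0,0]]
    - [0.56,[0,11,0],[0,0,0]]
    - [0.56,[0,11,0],[0,0,0]]
    - [0.56,[0,11,0],[0,0,0]]

```text
clock: 10.82
tool_pos: [0.4893, 0.0388, 0.2192]
orientation: [180.0, 0.0, -32.5]
force: [-0.8, 0.7, -1.9]
opening: 0.0388
gripper_force: 30.0
```

Run:
```python
from h import *
o=ctrl.get_obs();print(o['clock'],o['tool_pos'],o['orientation'],o['force'],o['opening'],o['gripper_force'])
I,m=snap('wrist','w6')
cv2.imwrite('pics/w6c.png',cv2.resize(I[120:220,270:370],(600,600),interpolation=2)[:,:,::-1])
```

```text
10.8167 [0.48926553 0.03877819 0.21922609] [ 1.79961873e+02  1.93473959e-02 -3.25237898e+01] [-0.82694635  0.73475377 -1.86050944] 0.038779572094463366 29.999524819431826
```

View pics/w6c.png

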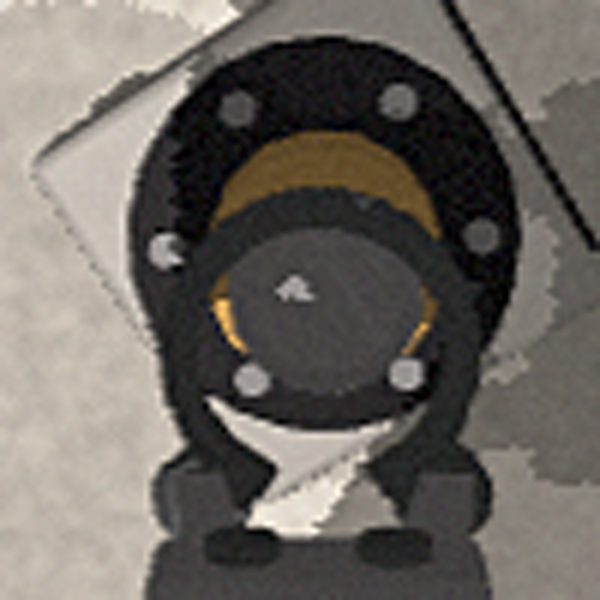

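The view shows the nose disc inside the ring opening, laterally centred (nose at crop 228–425, ring inner edge about 214–437). Next I work out the fore-aft offset.

Run:
```python
from h import *
I,m=load('w6');f=lambda x,y:(270+x/6-.4,120+y/6-.4)
yaw=np.radians(-32.5);tx=np.array([np.cos(yaw),np.sin(yaw),0]);ty=np.array([np.sin(yaw),-np.cos(yaw),0])
n=onz(m,f(326.5,392),.080)+.015*tx
L=onz(m,f(228,310),.080);R=onz(m,f(425,310),.080);print('nose',n,'dia',np.linalg.norm(L-R),'mid ty',((L+R)/2)@ty)
col=onz(m,f(326,131),.058)-.0195*tx;print('collar-based',col)
zr=.2192-.1075
r=onz(m,f(325,228),zr+.002)-.017*tx;r2=onz(m,f(325,186),zr-.002)-.022*tx;print('ring',r,r2,'expected',np.array([.4893,.0388])+.019*tx[:2])
L=onz(m,f(214,300),zr+.002);R=onz(m,f(437,300),zr+.002);print('ring in dia',np.linalg.norm(L-R))
for a in(n,col):
  for b in (r,r2): d=a-b;print('shift',(d[:2]*1000).round(1),'tool',(d@tx*1000).round(1),(d@ty*1000).round(1))
```

```text
nose [0.50475641 0.02497277 0.08      ] dia 0.029718774661647757 mid ty -0.292289224250533
collar-based [0.50658407 0.02380595 0.058     ]
ring [0.50443686 0.02573702 0.1137    ] [0.50435542 0.02576991 0.1097    ] expected [0.50532444 0.02859131]
ring in dia 0.02978342671983464
shift [ 0.3 -0.8] tool 0.7 0.5
shift [ 0.4 -0.8] tool 0.8 0.5
shift [ 2.1 -1.9] tool 2.8 0.5
shift [ 2.2 -2. ] tool 2.9 0.5
```

step_arm:
  rows:
    - [0.56,[0.5,-1,-5],[0,0,0]]
    - [0.56,[0.5,-1,-11],[0,0,0]]
    - [0.56,[0.5,-1,-17],[0,0,0]]
    - [0.56,[0.5,-1,-21],[0,0,0]]
    - [0.56,[0.5,-1,-23],[0,0,0]]

```text
clock: 11.28
tool_pos: [0.4893, 0.0382, 0.1954]
orientation: [179.9, 0.1, -32.5]
force: [-0.1, 0.5, -1.8]
opening: 0.0391
gripper_force: 30.0
```

step_arm:
  rows:
    - [0.56,[0,0,-1],[0,0,0]]
    - [0.56,[0,0,-2],[0,0,0]]
    - [0.56,[0,0,-4],[0,0,0]]
    - [0.56,[0,0,-6],[0,0,0]]
    - [0.56,[0,0,-7],[0,0,0]]

```text
clock: 11.7
tool_pos: [0.4898, 0.0386, 0.1894]
orientation: [-180.0, 0.0, -32.5]
force: [-0.1, 0.6, -2.0]
opening: 0.0384
gripper_force: 30.0
```

step_arm:
  rows:
    - [0.56,[0,0,-1],[0,0,0]]
    - [0.56,[0,0,-2],[0,0,0]]
    - [0.56,[0,0,-3],[0,0,0]]
    - [0.56,[0,0,-4],[0,0,0]]
    - [0.56,[0,0,-4],[0,0,0]]

```text
clock: 12.12
tool_pos: [0.4897, 0.0385, 0.1854]
orientation: [180.0, 0.0, -32.5]
force: [-0.6, 0.0, -2.7]
opening: 0.0393
gripper_force: 30.0
```

step_arm:
  rows:
    - [0.56,[0,0,-2],[0,0,0]]
    - [0.56,[0,0,-4],[0,0,0]]
    - [0.56,[0,0,-6],[0,0,0]]
    - [0.56,[0,0,-7],[0,0,0]]
    - [0.56,[0,0,-8],[0,0,0]]

```text
clock: 12.53
tool_pos: [0.4898, 0.0384, 0.1773]
orientation: [180.0, 0.0, -32.5]
force: [-0.3, 0.3, -1.9]
opening: 0.039
gripper_force: 30.0
```

step_arm:
  rows:
    - [0.56,[0,0,-1],[0,0,0]]
    - [0.56,[0,0,-3],[0,0,0]]
    - [0.56,[0,0,-5],[0,0,0]]
    - [0.56,[0,0,-6],[0,0,0]]
    - [0.56,[0,0,-6],[0,0,0]]

```text
clock: 12.95
tool_pos: [0.4897, 0.0385, 0.1712]
orientation: [180.0, 0.0, -32.5]
force: [0.7, -0.4, -1.8]
opening: 0.0392
gripper_force: 30.0
```

Run:
```python
from h import *
o=ctrl.get_obs();print(o['clock'],o['tool_pos'],o['orientation'],o['force'],o['moment'],o['opening'],o['gripper_force'])
I,m=snap('wrist','w7');g=cv2.cvtColor(I,cv2.COLOR_RGB2GRAY);h=cv2.cvtColor(I,cv2.COLOR_RGB2HSV)
yaw=np.radians(-32.5);tx=np.array([np.cos(yaw),np.sin(yaw),0])
c=o['tool_pos']+.019*tx;
for z in(.063,.08,.084):print(z,proj(m,[c[0],c[1],z]).round(1))
np.set_printoptions(linewidth=250)
print('col 324',list(enumerate(g[140:205,324].tolist(),140)))
for v in (168,172,176): print(v,list(enumerate(g[v,292:356].tolist(),292)))
```

```text
12.95 [0.48965195 0.03845026 0.17122365] [ 1.79975017e+02  1.93172379e-02 -3.24777111e+01] [ 0.71640661 -0.44195556 -1.81336728] [ 0.00960838  0.01064103 -0.01648065] 0.039232683516431575 29.999608069956594
0.063 [320.3 178.6]
0.08 [320.2 183.9]
0.084 [320.1 185.3]
col 324 [(140, 29), (141, 23), (142, 23), (143, 27), (144, 24), (145, 23), (146, 25), (147, 19), (148, 11), (149, 26), (150, 86), (151, 38), (152, 37), (153, 42), (154, 35), (155, 38), (156, 37), (157, 35), (158, 72), (159, 85), (160, 82), (161, 78), (162, 62), (163, 60), (164, 65), (165, 75), (166, 64), (167, 68), (168, 66), (169, 69), (170, 72), (171, 68), (172, 71), (173, 76), (174, 73), (175, 73), (176, 75), (177, 74), (178, 67), (179, 76), (180, 72), (181, 64), (182, 70), (183, 68), (184, 74), (185, 74), (186, 72), (187, 70), (188, 69), (189, 70), (190, 65), (191, 77), (192, 65), (193, 72), (194, 71), (195, 72), (196, 69), (197, 67), (198, 68), (199, 65), (200, 61), (201, 53), (202, 42), (203, 39), (204, 37)]
168 [(292, 14), (293, 10), (294, 10), (295, 7), (296, 12), (297, 17), (298, 37), (299, 43), (300, 38), (301, 3
[... 1307 characters left out ...]
[(292, 0), (293, 8), (294, 14), (295, 8), (296, 34), (297, 40), (298, 42), (299, 41), (300, 42), (301, 34), (302, 49), (303, 79), (304, 82), (305, 84), (306, 72), (307, 66), (308, 64), (309, 68), (310, 66), (311, 69), (312, 65), (313, 68), (314, 72), (315, 69), (316, 71), (317, 70), (318, 72), (319, 68), (320, 76), (321, 72), (322, 71), (323, 73), (324, 75), (325, 66), (326, 74), (327, 71), (328, 68), (329, 68), (330, 71), (331, 68), (332, 67), (333, 68), (334, 67), (335, 74), (336, 66), (337, 71), (338, 67), (339, 67), (340, 66), (341, 70), (342, 69), (343, 74), (344, 50), (345, 36), (346, 43), (347, 35), (348, 43), (349, 39), (350, 27), (351, 7), (352, 23), (353, 25), (354, 18), (355, 15)]
```

step_arm:
  rows:
    - [0.56,[0,0,-1],[0,0,0]]
    - [0.56,[0,0,-1],[0,0,0]]
    - [0.56,[0,0,-1],[0,0,0]]
    - [0.56,[0,0,-1],[0,0,0]]
    - [0.56,[0,0,-1],[0,0,0]]

```text
clock: 13.42
tool_pos: [0.4899, 0.0385, 0.1706]
orientation: [-180.0, -0.0, -32.5]
force: [-0.4, -0.2, -2.9]
opening: 0.0393
gripper_force: 30.0
```

step_arm:
  rows:
    - [0.56,[0,0,0],[0,0,0]]
    - [0.56,[0,0,0],[0,0,0]]
    - [0.56,[0,0,0],[0,0,0]]
    - [0.56,[0,0,0],[0,0,0]]
    - [0.56,[0,0,0],[0,0,0]]

```text
clock: 13.83
tool_pos: [0.4899, 0.0385, 0.1706]
orientation: [-180.0, -0.0, -32.5]
force: [-0.1, 0.3, -2.0]
opening: 0.0392
gripper_force: 30.0
```

Run:
```python
from h import *
o=ctrl.get_obs();print(o['clock'],o['tool_pos'],o['force'],o['gripper_force'])
print(ctrl.close_job())
```

```text
13.8333 [0.48985032 0.0385306  0.17058451] [-0.06279516  0.34243389 -1.9873405 ] 29.99971147693941
the job is handed in; nothing more can be done
None
```

I handed the job in at 13.8 s with the ring held spread around the groove at an estimated 63–65 mm height and the pliers still gripped at 30 N (22 N was suggested); the hand-in returned no verdict.

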